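# Sort loose fasteners, then hold the sprung tray cover at its mark

## Task

Put the loose bolt and the two loose nuts from the bench into the plywood tray, each in the compartment that already holds its own kind (bolt with the bolts, nuts with the nuts). Then pull the tray's spring-return cover out over them until its front edge lines up with the pointer clipped on the rim, and finish while still holding it there: it springs back if let go. Leave the spanner, the glue bottle and the tape measure where they are.

Things in the scene. Friction and masses are not known exactly. Their poses are not given: they have to be found in the camera images.
- tray: Plywood tray screwed to the bench, 208 (x) by 318 (y) mm, side walls 72 mm high. Origin: centre of its underside, on the bench; z up; the cover slides towards its -y. Along y, mm: grey spring housing +153 to +3 under the parked cover; two open compartments side by side in x, -3 to -97 (walls 6 thick, 60 high); open bay of small screws -103 to -153, end wall 60 high.
- bolt_stock: Two hex bolts fixed on the floor of one of the two compartments, up to 24 mm high: the bolt compartment. Origin: centre of that compartment's floor, 6 mm above the bench, at x +49.5 or -49.5 mm, y -50 mm of the tray; axes as the tray's. The compartment is 95 (x) by 94 (y) mm inside, 54 mm deep, open above.
- nut_stock: Two hex nuts fixed on the floor of the other compartment, 20 mm high, in its +y half: the nut compartment. Origin: centre of that compartment's floor, 6 mm above the bench; axes as the tray's. Same size of compartment.
- bolt_mid (a point): Loose steel hex bolt, 130 g, lying on the bench, 70 mm long: shank 16 mm thick and 60 mm long along its +x, head 24 mm across flats and 10 mm thick at its -x end. Point: middle of its length on its axis, 10 mm above the bench; it balances 5 mm from here towards the head. x along the bolt.
- nut1_mid (a point): Loose steel hex nut, 100 g, lying flat on the bench, 36 mm across flats, 20 mm high, with a 24 mm hole. Point: its centre, 10 mm above the bench. Its flats face its x axis and every 60 degrees from it.
- nut2_mid (a point): A second loose nut, the same as the first; point and axes alike.
- cover (a joint): Travel of the cover out of its parked place, m: 0 parked (over the housing), growing as it is pulled towards the tray's -y, stop at 0.150. A spring always pulls it back: about 3 N at 0, 10 N at 0.14.
- cover_handle (a point): Wooden grip block standing on the cover: 60 mm along tray x, 14 mm thick along tray y (the sliding direction), free on both sides. Point: its centre, 88 mm above the bench; the cover's top lies 66 mm, the block's top 111 mm above the bench. Moves with the cover; axes as the tray's.
- cover_edge (a point): Point on the front (-y) edge of the aluminium cover (194 by 150 mm, 4 mm thick), on its top, 66 mm above the bench, 90 mm towards tray +x from the middle; the edge is 20 mm ahead of the handle's centre. Axes as the tray's.
- mark (a point): Dark steel pointer clipped on the tray's +x rim: a 6 mm wide blade along tray x, top 78 mm above the bench, reaching 38 mm inwards. Point on its centre line; axes as the tray's. The cover's edge is at the mark when this point and cover_edge are equal along tray y (travel 0.108 to 0.138). The cover passes under the blade.
- wrench: Steel spanner lying flat on the bench beyond the tray; origin under its middle, x along the handle. Leave it.
- glue: White glue bottle standing on the bench at the left, 60 mm across, 150 mm high; origin at its underside. Leave it.
- tape: Tape measure standing on the bench between the robot and the tray, on the left, 70 by 35 by 60 mm; origin at its underside. Leave it.
Mind the look-alikes: they are no part of the job. Leave any turquoise look-alike of the part that bears bolt_mid alone. What is shaped like the part that bears nut2_mid but yellow is not meant.

How it is judged:
By the outcome, as a careful person would: the job done as asked, in the order asked, and still so for the second after the job is handed in, while the arm keeps its last pose, push and grip.
It also fails if it takes over 72 s, if anything falls off the work surface, if the arm or the gripper's body presses on something with over 40 N, if the wrist force passes 120 N, or if a joint passes its speed limit or range.

## Robot

A 6-joint arm with a two-finger parallel gripper is mounted at the origin on the work surface. World frame = base frame: x ahead of the robot, y to its left, z up, the work surface at z = 0. Lengths are in mm, angles in rad, forces in N, time in s.
With the tool pointing down it reaches from about 275 to 825 mm from the base axis. Payload 5.2 kg.
Tool frame: the origin (TCP) lies at the very end of the fingers, on their centre line; the grasp point (between the pads) lies 19 mm behind it (ctrl.grip_depth is the distance from the TCP to the grasp point, in mm); z points along the fingers, y is the line along which they close (so a half turn about z gives the same grasp; the last joint's range is limited). The gripper opens to 93 mm and grips with 3 to 60 N. Pads are 15 mm wide; open, the fingers measure 128 mm over their backs; the gripper's body (75 mm by 188 mm) begins 65 mm behind the grasp point.
Start: joints at [-1.43, 0.259, 1.535, -0, 1.348, -0.203], TCP at [185.408, -517.812, 218.653] pointing down, gripper open.
Joint ranges: [-3.14, 3.14], [-0.91, 2.08], [0.19, 2.58], [-1.22, 4.36], [0.22, 2.71], [-3.12, 3.12]. Speed limits (rad/s): [2.57, 2.57, 3.14, 3.14, 3.14, 3.14].

## Interface

Orientations are given as [roll, pitch, yaw] about the fixed x, y, z axes, in that order (R = Rz(yaw) Ry(pitch) Rx(roll)).
In Python, from cell import ctrl, capture, ticket, outline_of gives the robot as it stands. The module is installed in compiled form; this text tells all that it offers.
- The arm moves only by the tool step_arm, never from a script. Its arguments are lists of equal length, an entry for each row: "delta_pos": the shift along the tool's x, y, z as a fraction of full scale, a list of three; "angular": the turn, a rotation vector about the tool's x, y, z as a fraction of full scale, a list of three; "hand": the closure, from 0 (fully open) to 1 (shut). In form: {"delta_pos": [[dx, dy, dz], ...], "angular": [[ax, ay, az], ...], "hand": [hand, ...]}. A call has 1 to 10 rows; each row is the pose to reach, as a shift and turn from the pose commanded when the call began, along the tool's axes at that moment, turning the shorter way round; what a row does not reach only later rows make up. Full scale, the value 1, is 500 mm for a shift and 360 degrees for a turn. A row lasts 1/12 s, in which the tool goes at most 41.7 mm and 7.16 degrees, less where a joint would pass 70% of its speed; a pose out of reach is approached as far as the arm can. A call with a number of a shift or a turn outside -1 to 1 is refused whole. A call with a gripper value outside its range is refused whole. The fingers move at their own pace and stop on an object; the grip force is fixed at half the most. Time passes only in rows, so rows that repeat a pose let the fingers close. It gives the time, the measured TCP pose, the force and the opening at its end, in the units of the state.
- ctrl.get_obs(): the state, without advancing time (a new reading comes with each control period).
- capture(name): name is "side" or "top" or "wrist"; returns a dict with "color" (420x560x3 uint8, blue, green, red), "fx", "fy", "cx", "cy" (pixels), "rvec" (rotation vector, rad) and "tvec" (3), from world to camera coordinates, as OpenCV has them. Camera axes: x right, y down, z forward; pixel columns grow to the right and rows downward; lengths in mm; the calibration is good to about 2 mm. A picture is of the moment at which its call begins. There is no depth.
- ticket.sign_off(): hands the job in, once; it reports no verdict.
Trained networks look in the newest picture that a camera, given by its name, has taken for a name from the list of things; names that differ only in an ending like _2 or _b are one class to them, and where a whole thing is asked for, a point or a joint stands for the part that bears it (a point fixed in the world has none). Each returns a list of dicts, best first, with "p" (0 to 1); they miss things now and then, are a little off and sometimes report something else, mostly with a low value. They report only what shows in the picture. A call takes as long as a camera call. They do not tell look-alikes from the thing itself.
- outline_of(target, camera): "region" (420x560 bool, what is visible of it) and "point" ([column, row] in pixels, amid what is visible of it).
The state is a dict: "clock": time; "qpos": joint angles; "joint_vel": joint speeds; "effort": joint torques, N m; "position": TCP position; "tcp_rot": TCP orientation; "contact_force": force on the tool from outside, world axes, zero at the start; "ft_torque": the same for the moment, N m; "grip_width": finger opening in mm.
Only numpy, scipy, OpenCV 4.12 (cv2) and the standard library are available. Lean on these libraries where they do the work, as an engineer would, in place of code of your own. Each camera call takes 0.05 s, during which the arm holds its last target. There are 200 camera calls.

## Working session

There is one attempt and no reset: what is moved stays moved. The work goes in short steps, Python scripts to look and compute and a tool call to move; the robot and the scene stay as the last step left them, time stands still between calls to the robot, and variables do not carry over. Pictures are saved under pics/ and viewed, on a budget of 10 in all, crops included, one or two more only if the job needs it, and the job is handed in when it is done.

Besides the shell and the picture viewer there is one more tool, called as name(argument=value, ...) on one line, values as JSON. step_arm: Moves the arm, as the interface text tells. Shift numbers are shares of 500 mm and turn numbers shares of 360 degrees, none past 1 either way. Its arguments: {"type":"object","properties":{"delta_pos":{"type":"array","items":{"type":"array","items":{"type":"number"}}},"angular":{"type":"array","items":{"type":"array","items":{"type":"number"}}},"hand":{"type":"array","items":{"type":"number"}}},"required":["delta_pos","angular","hand"]}

```bash
mkdir -p pics; cat > h.py <<'E'
import numpy as np, cv2
from cell import ctrl, capture, ticket, outline_of
def ray(c,uv,z):
    R,_=cv2.Rodrigues(np.array(c["rvec"],float)); t=np.array(c["tvec"],float).reshape(3)
    K=np.array([[c["fx"],0,c["cx"]],[0,c["fy"],c["cy"]],[0,0,1]])
    d=R.T@np.linalg.inv(K)@np.array([uv[0],uv[1],1.]); o=-R.T@t
    return o+d*(z-o[2])/d[2]
def proj(c,p):
    K=np.array([[c["fx"],0,c["cx"]],[0,c["fy"],c["cy"]],[0,0,1]])
    return cv2.projectPoints(np.array(p,float).reshape(-1,3),np.array(c["rvec"],float),np.array(c["tvec"],float),K,None)[0].reshape(-1,2)
def grab(cam,fn):
    c=capture(cam); cv2.imwrite("pics/"+fn,c["color"]); return c
E
python3 - <<'E'
from h import *
H={'bolt_mid':10,'nut1_mid':10,'tray':66,'bolt_stock':18,'nut_stock':20,'cover':66,'cover_handle':88,'mark':78,'glue':80,'tape':40,'wrench':5}
ims=[]
for cam in("top","side"):
    c=capture(cam); ims.append(c["color"])
    R,_=cv2.Rodrigues(np.array(c["rvec"],float));print(cam,(-R.T@np.array(c["tvec"]).reshape(3)).round(),c["fx"])
    for n,z in H.items():
        for d in outline_of(n,cam)[:4]:
            m=d["region"].astype(np.uint8); col=c["color"][d["region"]].mean(0).round()
            r=cv2.minAreaRect(cv2.findNonZero(m))if m.any() else None
            print(n,round(d["p"],2),np.round(d["point"]),m.sum(),ray(c,d["point"],z).round()[:2],col, np.round(cv2.boxPoints(r)).tolist() if n in('bolt_mid','tray','cover','mark','cover_handle') else '')
cv2.imwrite("pics/top.png",ims[0]);cv2.imwrite("pics/side.png",ims[1])
E
```

```text
top [ 299.  118. 1469.] 509.3344582543877
bolt_mid 0.55 [423. 199.] 144 [ 585. -318.] [109. 117.  55.] [[419.0, 191.0], [428.0, 191.0], [428.0, 214.0], [419.0, 214.0]]
bolt_mid 0.46 [414. 162.] 104 [ 697. -297.] [114. 121.  49.] [[411.0, 154.0], [417.0, 154.0], [418.0, 175.0], [412.0, 175.0]]
bolt_mid 0.44 [386. 189.] 182 [ 619. -211.] [106. 117. 128.] [[376.0, 198.0], [387.0, 176.0], [395.0, 180.0], [384.0, 202.0]]
nut1_mid 0.66 [421. 259.] 66 [ 412. -300.] [112. 119. 124.] 
nut1_mid 0.36 [244. 203.] 3651 [584. 207.] [153. 160. 167.] 
bolt_stock 0.69 [280. 227.] 257 [510. 103.] [111. 119. 124.] 
nut_stock 0.47 [286. 190.] 162 [617.  84.] [115. 123. 129.] 
cover 0.57 [245. 203.] 3731 [574. 200.] [152. 159. 167.] [[211.0, 231.0], [223.0, 163.0], [278.0, 172.0], [266.0, 241.0]]
cover_handle 0.76 [244. 201.] 3517 [575. 201.] [154. 161. 168.] [[212.0, 231.0], [223.0, 164.0], [277.0, 173.0], [265.0, 240.0]]
mark 0.45 [323. 179.] 75 [635. -22.] [81. 87. 96.] [[319.0, 175.0], [326.0, 175.0], [326.0, 190.0], [319.0, 190.0]]
glue 0.77 [144. 249.] 518 [449. 474.] [ 81. 102. 124.] 
glue 0.73 [3
[... 1018 characters left out ...]
88 [305. 232.] 415 [604.  83.] [105. 118. 125.] 
cover 0.96 [287. 195.] 2528 [573. 187.] [150. 162. 173.] [[252.0, 212.0], [253.0, 176.0], [325.0, 177.0], [324.0, 214.0]]
cover_handle 0.88 [291. 194.] 2460 [577. 163.] [150. 163. 174.] [[252.0, 212.0], [253.0, 176.0], [324.0, 177.0], [323.0, 213.0]]
mark 0.7 [287. 197.] 2537 [567. 166.] [149. 162. 173.] [[252.0, 212.0], [253.0, 175.0], [325.0, 177.0], [324.0, 214.0]]
mark 0.58 [330. 248.] 92 [636. -30.] [78. 88. 99.] [[316.0, 243.0], [333.0, 243.0], [333.0, 252.0], [316.0, 252.0]]
glue 0.96 [235. 141.] 692 [452. 455.] [116. 132. 148.] 
tape 0.6 [193. 196.] 583 [312. 251.] [36. 61. 77.] 
wrench 0.59 [391. 281.] 522 [780. -94.] [147. 161. 168.]
```

View pics/top.png

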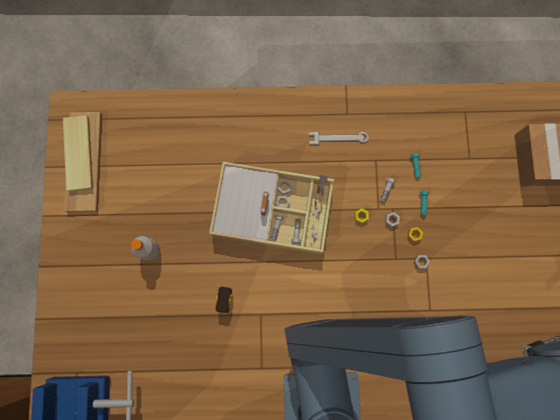

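View pics/side.png

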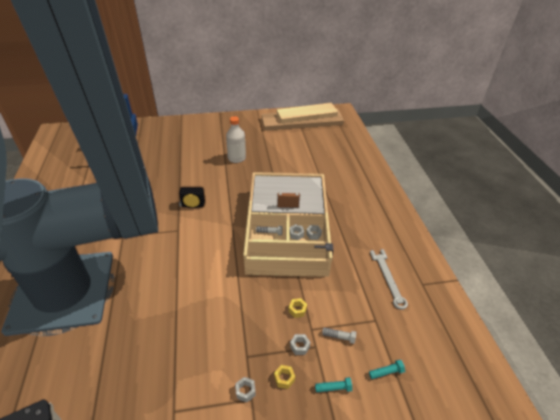

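The top view shows the steel bolt at (387,189) and steel nuts at (393,219) and (422,262). The turquoise bolts and yellow nuts are the look-alikes. The nut compartment (+x side) has nuts at about (285,190), and the bolt compartment has bolts at about (280,228). The side view agrees: bolt (340,333), nuts (300,344) and (246,391). Next I'll go above the loose parts for a close look.

```bash
cat >> h.py <<'E'
from scipy.spatial.transform import Rotation as Ro
def plan(xyz,yaw,frm=None):
    """fractions to reach xyz with tool down, tool x at yaw(deg); frm=(xyz,yaw) or now"""
    if frm is None:
        o=ctrl.get_obs(); p=np.array(o["position"]); R=Ro.from_euler('xyz',o["tcp_rot"])
    else: p=np.array(frm[0],float); R=Ro.from_euler('xyz',[np.pi,0,np.radians(frm[1])])
    T=Ro.from_euler('xyz',[np.pi,0,np.radians(yaw)])
    d=R.inv().apply(np.array(xyz)-p)/500; a=np.degrees((R.inv()*T).as_rotvec())/360
    n=max(np.linalg.norm(np.array(xyz)-p)/41.7,np.linalg.norm(a)*360/7.16)
    print("d",d.round(4).tolist(),"a",a.round(4).tolist(),"rows>=%.1f"%n)
E
python3 - <<'E'
from h import *
o=ctrl.get_obs(); print({k:np.round(v,3).tolist() for k,v in o.items()})
plan([490,-260,330],0); plan([490,-260,330],-90)
c=capture("wrist");R,_=cv2.Rodrigues(np.array(c["rvec"],float));print((-R.T@np.array(c["tvec"]).reshape(3)).round(),c["fx"],ray(c,(280,210),0),ray(c,(0,0),0),ray(c,(559,419),0))
E
```

```text
{'clock': 1.2, 'qpos': [-1.43, 0.259, 1.535, 0.0, 1.348, -0.203], 'joint_vel': [0.002, -0.0, 0.001, 0.001, 0.0, -0.001], 'effort': [-0.002, -43.721, -28.431, 0.072, 0.031, -0.0], 'position': [185.429, -517.852, 218.676], 'tcp_rot': [3.141, -0.0, 0.344], 'contact_force': [-0.779, -0.116, 0.503], 'ft_torque': [-0.004, 0.071, 0.001], 'grip_width': 92.895}
d [0.7473, -0.2802, -0.2227] a [0.0, -0.0, 0.0547] rows>=9.9
d [0.7473, -0.2802, -0.2227] a [0.0, -0.0, 0.3047] rows>=15.3
[ 247. -496.  384.] 333.2840122832691 [ 156.26619244 -531.8522859     0.        ] [ 268.94083327 -184.55362143    0.        ] [    3.51615129 -1003.60363166     0.        ]
```

step_arm(delta_pos=[[0.7,-0.28,-0.1],[0.7,-0.28,-0.1],[0.7,-0.28,-0.1],[0.7,-0.28,-0.1],[0.7,-0.28,-0.1],[0.7,-0.28,-0.1],[0.7,-0.28,-0.1],[0.7,-0.28,-0.1],[0.7,-0.28,-0.1],[0.7,-0.28,-0.1]], angular=[[0,0,0.055],[0,0,0.055],[0,0,0.055],[0,0,0.055],[0,0,0.055],[0,0,0.055],[0,0,0.055],[0,0,0.055],[0,0,0.055],[0,0,0.055]], hand=[0,0,0,0,0,0,0,0,0,0])

```text
clock: 2.08
position: [471.6, -263.9, 269.8]
tcp_rot: [-3.141, -0.003, 0.003]
contact_force: [0.2, 0.1, 0.3]
grip_width: 93.0
```

step_arm(delta_pos=[[0,0,0],[0,0,0],[0,0,0]], angular=[[0,0,0],[0,0,0],[0,0,0]], hand=[0,0,0])

```text
clock: 2.33
position: [466.7, -268.9, 268.2]
tcp_rot: [3.142, 0.001, -0.003]
contact_force: [0.1, -0.1, 0.3]
grip_width: 92.6
```

```bash
python3 - <<'E'
from h import *
c=grab("wrist","w1.png")
for n in("bolt_mid","nut1_mid"):
    for d in outline_of(n,"wrist")[:6]:
        m=d["region"]; col=c["color"][m].mean(0).round()
        (x,y),_,_=cv2.minAreaRect(cv2.findNonZero(m.astype(np.uint8)))
        r=cv2.boxPoints(cv2.minAreaRect(cv2.findNonZero(m.astype(np.uint8))))
        print(n,round(d["p"],2),np.round(d["point"]),m.sum(),col,ray(c,(x,y),10).round(1)[:2],[ray(c,q,10).round()[:2].tolist() for q in r])
E
```

```text
bolt_mid 0.93 [320.  84.] 999 [ 94. 110.  69.] [ 575.5 -322.5] [[610.0, -307.0], [610.0, -336.0], [539.0, -339.0], [539.0, -308.0]]
bolt_mid 0.63 [313.   6.] 283 [104. 117.  48.] [ 661.3 -307.6] [[670.0, -297.0], [672.0, -315.0], [652.0, -318.0], [650.0, -300.0]]
bolt_mid 0.6 [228.  48.] 1041 [113. 125. 135.] [ 618.4 -211.1] [[592.0, -180.0], [655.0, -216.0], [644.0, -241.0], [580.0, -207.0]]
nut1_mid 0.89 [300. 232.] 550 [128. 141. 151.] [ 404.2 -299. ] [[424.0, -279.0], [424.0, -318.0], [384.0, -319.0], [384.0, -279.0]]
```

View pics/w1.png

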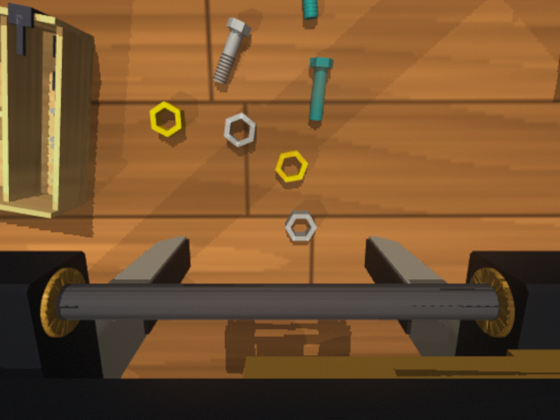

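The wrist view shows steel nuts at (300,228) and (240,130), the steel bolt at (232,50) with its head up the image (+x), and the look-alikes beside them. I'll measure the nut orientations, then plan the first grasp.

```bash
python3 - <<'E'
from h import *
c=capture("wrist");h=cv2.cvtColor(c["color"],cv2.COLOR_BGR2HSV)
m=((h[...,1]<75)&(h[...,2]>70)).astype(np.uint8)
m=cv2.morphologyEx(m,cv2.MORPH_CLOSE,np.ones((3,3)))
for u,v in((300,228),(240,130),(232,50)):
    s=np.zeros_like(m);b=45 if v==50 else 24;s[max(0,v-b):v+b,u-b:u+b]=m[max(0,v-b):v+b,u-b:u+b]
    n,l,st,ce=cv2.connectedComponentsWithStats(s);k=1+st[1:,4].argmax()
    ct=cv2.findContours((l==k).astype(np.uint8),0,1)[0][0]; hull=cv2.convexHull(ct)[:,0]
    W=np.array([ray(c,p,14)[:2] for p in hull])
    f=[np.ptp(W@[np.cos(a),np.sin(a)]) for a in np.radians(range(180))]
    w3=[f[a]+f[a+60]+f[(a+120)%180] for a in range(60)]
    Wc=[(W@[np.cos(a),np.sin(a)]) for a in np.radians(range(180))]
    print(st[k],W.min(0),W.max(0),"ctr",(W.min(0)+W.max(0))/2,"flat normal deg",np.argmin(w3),min(w3)/3,"narrow",np.argmin(f),min(f),max(f), cv2.minAreaRect(W.astype(np.float32)))
E
```

```text
[285 211  32  30 530] [ 383.81295561 -320.05954688] [ 423.69649223 -279.25018134] ctr [ 403.75472392 -299.65486411] flat normal deg 0 38.62501589878382 narrow 117 36.630884430139304 44.720753127621805 ((403.7550354003906, -299.65667724609375), (40.82021713256836, 39.80549621582031), 89.77978515625)
[224 113  32  34 502] [ 507.28615207 -242.36471907] [ 546.73599659 -203.86354073] ctr [ 527.01107433 -223.1141299 ] flat normal deg 21 37.02696503525803 narrow 20 36.6745352412762 41.063266830334385 ((527.0657958984375, -222.94140625), (36.62785720825195, 41.03610610961914), 20.638301849365234)
[213  18  37  65 901] [ 582.28020204 -237.59839895] [ 650.97060282 -193.59197564] ctr [ 616.62540243 -215.5951873 ] flat normal deg 12 53.620315733359575 narrow 68 26.31414129485787 71.90442764242675 ((615.072998046875, -213.86199951171875), (26.308517456054688, 71.64338684082031), 67.79352569580078)
```

```bash
python3 - <<'E'
from h import *
plan([403.5,-299.5,60],30); plan([403.5,-299.5,6],30)
E
```

```text
d [-0.1259, 0.0612, 0.417] a [-0.0, 0.0001, -0.084] rows>=5.3
d [-0.1259, 0.0612, 0.525] a [-0.0, 0.0001, -0.084] rows>=6.5
```

step_arm(delta_pos=[[-0.126,0.061,0.4],[-0.126,0.061,0.4],[-0.126,0.061,0.4],[-0.126,0.061,0.4],[-0.126,0.061,0.4],[-0.126,0.061,0.4],[-0.126,0.061,0.46],[-0.126,0.061,0.5],[-0.126,0.061,0.525],[-0.126,0.061,0.525]], angular=[[0,0,-0.083],[0,0,-0.083],[0,0,-0.083],[0,0,-0.083],[0,0,-0.083],[0,0,-0.083],[0,0,-0.083],[0,0,-0.083],[0,0,-0.083],[0,0,-0.083]], hand=[0.3,0.3,0.3,0.3,0.3,0.3,0.3,0.3,0.3,0.3])

```text
clock: 3.37
position: [404.1, -298.2, 5.3]
tcp_rot: [-3.139, 0.0, 0.517]
contact_force: [0.9, 0.3, -0.7]
grip_width: 65.0
```

step_arm(delta_pos=[[0,0,0],[0,0,0],[0,0,0],[0,0,0],[0,0,0],[0,0,0],[0,0,0],[0,0,0]], angular=[[0,0,0],[0,0,0],[0,0,0],[0,0,0],[0,0,0],[0,0,0],[0,0,0],[0,0,0]], hand=[0.3,1,1,1,1,1,1,1])

```text
clock: 4.03
position: [405.0, -298.6, 6.7]
tcp_rot: [3.141, -0.0, 0.52]
contact_force: [-0.5, 0.7, 6.1]
grip_width: 35.6
```

step_arm(delta_pos=[[0,0,-0.1],[0,0,-0.2],[0,0,-0.3],[0,0,-0.4],[0,0,-0.4],[0,0,-0.4]], angular=[[0,0,0],[0,0,0],[0,0,0],[0,0,0],[0,0,0],[0,0,0]], hand=[1,1,1,1,1,1])

```text
clock: 4.53
position: [407.3, -301.3, 213.4]
tcp_rot: [3.129, -0.003, 0.52]
contact_force: [1.6, -0.7, -0.7]
grip_width: 35.8
```

```bash
python3 - <<'E'
from h import *
print(ctrl.get_obs()["grip_width"]); plan([480,60,320],81)
E
```

```text
35.7531059279137
d [0.4856, -0.5521, -0.2189] a [0.0021, 0.0005, -0.1423] rows>=9.2
```

```bash
python3 - <<'E'
from h import *
plan([540,-60,320],81,([404.5,-298.7,206.5],30))
E
```

```text
d [0.4734, -0.2779, -0.227] a [0.0, 0.0, -0.1417] rows>=7.1
```

step_arm(delta_pos=[[0.47,-0.28,-0.227],[0.47,-0.28,-0.227],[0.47,-0.28,-0.227],[0.47,-0.28,-0.227],[0.47,-0.28,-0.227],[0.47,-0.28,-0.227],[0.47,-0.28,-0.227],[0.47,-0.28,-0.227],[0.47,-0.28,-0.227],[0.47,-0.28,-0.227]], angular=[[0,0,-0.142],[0,0,-0.142],[0,0,-0.142],[0,0,-0.142],[0,0,-0.142],[0,0,-0.142],[0,0,-0.142],[0,0,-0.142],[0,0,-0.142],[0,0,-0.142]], hand=[1,1,1,1,1,1,1,1,1,1])

```text
clock: 5.37
position: [538.6, -60.1, 318.2]
tcp_rot: [-3.139, 0.0, 1.412]
contact_force: [0.1, -0.1, -1.3]
grip_width: 35.8
```

step_arm(delta_pos=[[0,0,0],[0,0,0],[0,0,0]], angular=[[0,0,0],[0,0,0],[0,0,0]], hand=[1,1,1])

```text
clock: 5.62
position: [538.4, -61.5, 318.9]
tcp_rot: [-3.14, -0.0, 1.409]
contact_force: [0.1, -0.4, -1.1]
grip_width: 35.7
```

```bash
python3 - <<'E'
from h import *
c=grab("wrist","w2.png")
H={'bolt_stock':18,'nut_stock':20,'cover':66,'cover_handle':88,'mark':78}
for n,z in H.items():
    for d in outline_of(n,"wrist")[:2]:
        m=d["region"]; r=cv2.minAreaRect(cv2.findNonZero(m.astype(np.uint8)))
        print(n,round(d["p"],2),np.round(d["point"]),m.sum(),ray(c,d["point"],z).round(1)[:2],cv2.boxPoints(r).round().tolist())
import pickle; pickle.dump(c,open("w2.pkl","wb"))
E
```

```text
bolt_stock 0.86 [239.  47.] 1472 [515.6 108.5] [[207.0, 34.0], [262.0, 34.0], [262.0, 102.0], [207.0, 102.0]]
cover 0.96 [277.   6.] 2549 [569.6 131.8] [[187.0, 0.0], [359.0, 0.0], [359.0, 16.0], [187.0, 16.0]]
cover_handle 0.88 [276.   5.] 2574 [567.7 126.5] [[187.0, 0.0], [359.0, 0.0], [359.0, 16.0], [187.0, 16.0]]
mark 0.89 [349. 133.] 421 [632.  -18.8] [[323.0, 124.0], [361.0, 124.0], [361.0, 142.0], [323.0, 142.0]]
```

View pics/w2.png

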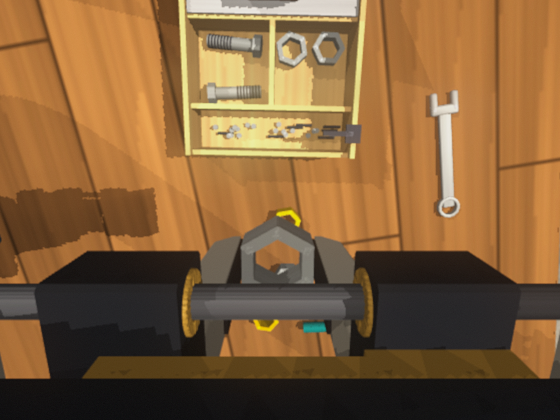

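```bash
python3 - <<'E'
from h import *
import pickle; c=pickle.load(open("w2.pkl","rb"))
from scipy.optimize import least_squares
im=cv2.resize(c["color"][0:170,170:380],None,fx=3.8,fy=3.5,interpolation=cv2.INTER_CUBIC); 
P=np.array([[0,-100,60],[0,0,60],[0,-156,60]],float); U=np.array([[272,107.5],[272,17.5],[270,153]],float)
def W(q,P):
    s,k=np.sin(q[2]),np.cos(q[2]); return np.c_[q[0]+k*P[:,0]-s*P[:,1],q[1]+s*P[:,0]+k*P[:,1],P[:,2]]
q=least_squares(lambda q:(proj(c,W(q,P))-U).ravel(),[540,130,-.15]).x
print(q,np.degrees(q[2]),(proj(c,W(q,P))-U).round(1).tolist())
L=[(x,y,z) for x in(-97,97) for y in(-3,-97,-103,-153) for z in(60,)]+[(-2.,-3,60),(-2,-97,60),(2,-3,60),(2,-97,60),(-104,-159,72),(104,-159,72),(-97,-153,6),(97,-153,6),(-97,-97,6),(97,-97,6)]
uv=proj(c,W(q,np.array(L,float)))
for u,v in uv: cv2.circle(im,(int((u-170)*3.8+1.9),int((v)*3.5+1.7)),3,(255,0,255),1)
cv2.imwrite("pics/fit.png",im)
R,_=cv2.Rodrigues(np.array(c["rvec"],float));
print(ray(c,(341,133),78),ray(c,(360,133),78))
E
```

```text
[ 5.62774017e+02  1.23783737e+02 -1.78935881e-01] -10.252270759977746 [[-0.9, -0.0], [0.3, -0.6], [0.6, 0.7]]
[622.43018534 -17.67177327  78.        ] [644.75449245 -21.30556691  78.        ]
```

View pics/fit.png

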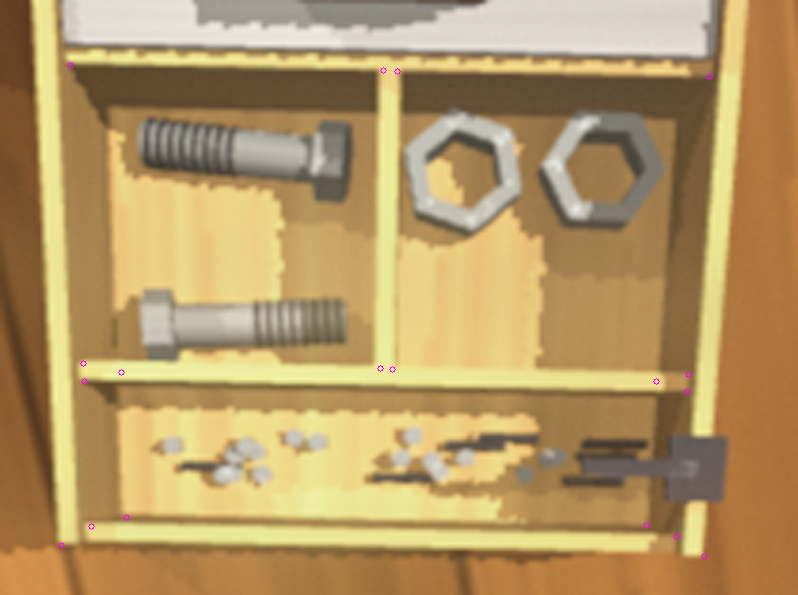

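The overlay matches: tray at (563,124), yaw −10.3°. The bolts in the −x compartment lie along tray x with a gap between them, and the −y half of the nut compartment is free.

```bash
cat >> h.py <<'E'
Q=(562.8,123.8,-10.25)
def T(x,y):
    s,k=np.sin(np.radians(Q[2])),np.cos(np.radians(Q[2])); return np.array([Q[0]+k*x-s*y,Q[1]+s*x+k*y])
def inv(p):
    s,k=np.sin(np.radians(Q[2])),np.cos(np.radians(Q[2])); d=np.array(p)[:2]-Q[:2]; return np.array([k*d[0]+s*d[1],-s*d[0]+k*d[1]])
E
python3 - <<'E'
from h import *
import pickle; c=pickle.load(open("w2.pkl","rb"))
f=lambda u,v:(170+u/3.8,v/3.5)
for n,u,v,z in[("nutA top",463,112,26),("nutA bot",468,233,26),("nutA R",521,180,26),("nutB L",543,165,26),("nutB bot",600,228,26),("nutB R",663,165,26),("boltU head bot",335,200,18),("boltU shank bot",190,170,18),("boltU shank top",190,125,18),("boltL shank top",300,300,18),("boltL shank bot",300,342,18),("boltL head top",158,290,24),("mark tip",583,467,78),("mark base",725,467,78),("cover edge",390,52,66)]:
    print(n,inv(ray(c,f(u,v),z)).round(1))
p=T(49.5,-73); print(p)
fr=([538.7,-61,319],80.8)
plan([*p,80],79.75); plan([*p,13],79.75)
E
```

```text
nutA top [24.1 -7. ]
nutA bot [ 26.9 -47.5]
nutA R [ 44.1 -29.2]
nutB L [ 51.3 -24. ]
nutB bot [ 71.4 -45. ]
nutB R [ 91.3 -23.4]
boltU head bot [-18.5 -35.5]
boltU shank bot [-67.8 -26.1]
boltU shank top [-67.4 -11. ]
boltL shank top [-30.5 -70.8]
boltL shank bot [-30.6 -85.9]
boltL head top [-78.7 -68.8]
mark tip [  63.  -129.5]
mark base [ 107.4 -128.7]
cover edge [0.4 0.4]
[598.52013571  43.15682357]
d [0.2237, 0.0845, 0.4793] a [-0.0, 0.0, 0.0031] rows>=6.4
d [0.2237, 0.0846, 0.6133] a [-0.0, 0.0, 0.0031] rows>=7.9
```

step_arm(delta_pos=[[0.224,0.085,0.2],[0.224,0.085,0.3],[0.224,0.085,0.4],[0.224,0.085,0.45],[0.224,0.085,0.45],[0.224,0.085,0.5],[0.224,0.085,0.55],[0.224,0.085,0.59],[0.224,0.085,0.61],[0.224,0.085,0.61]], angular=[[0,0,0.003],[0,0,0.003],[0,0,0.003],[0,0,0.003],[0,0,0.003],[0,0,0.003],[0,0,0.003],[0,0,0.003],[0,0,0.003],[0,0,0.003]], hand=[1,1,1,1,1,1,1,1,1,1])

```text
clock: 6.75
position: [597.1, 44.2, 12.8]
tcp_rot: [-3.137, 0.0, 1.394]
contact_force: [-0.6, -0.4, -0.3]
grip_width: 35.6
```

step_arm(delta_pos=[[0,0,0],[0,0,0],[0,0,0]], angular=[[0,0,0],[0,0,0],[0,0,0]], hand=[1,1,1])

```text
clock: 7.0
position: [599.6, 43.4, 15.7]
tcp_rot: [3.14, -0.0, 1.393]
contact_force: [0.3, 0.3, -1.4]
grip_width: 35.7
```

step_arm(delta_pos=[[0,0,0.003],[0,0,0.003],[0,0,0.003],[0,0,0.003],[0,0,-0.05],[0,0,-0.15],[0,0,-0.25],[0,0,-0.3],[0,0,-0.3]], angular=[[0,0,0],[0,0,0],[0,0,0],[0,0,0],[0,0,0],[0,0,0],[0,0,0],[0,0,0],[0,0,0]], hand=[1,0.53,0.53,0.53,0.53,0.53,0.53,0.53,0.53])

```text
clock: 7.75
position: [603.9, 43.3, 174.4]
tcp_rot: [3.126, -0.001, 1.393]
contact_force: [0.7, -0.1, 0.2]
grip_width: 43.8
```

```bash
python3 - <<'E'
from h import *
plan([527,-223,100],51);plan([527,-223,6],51)
E
```

```text
d [-0.5515, -0.0597, 0.1472] a [0.0024, -0.0008, 0.0801] rows>=6.9
d [-0.5517, -0.0627, 0.3352] a [0.0024, -0.0008, 0.0801] rows>=7.8
```

step_arm(delta_pos=[[-0.55,-0.047,0.1],[-0.55,-0.047,0.1],[-0.55,-0.047,0.1],[-0.55,-0.047,0.1],[-0.55,-0.047,0.1],[-0.55,-0.047,0.1],[-0.55,-0.047,0.1],[-0.55,-0.047,0.1],[-0.55,-0.047,0.1],[-0.55,-0.047,0.15]], angular=[[0,0,0.08],[0,0,0.08],[0,0,0.08],[0,0,0.08],[0,0,0.08],[0,0,0.08],[0,0,0.08],[0,0,0.08],[0,0,0.08],[0,0,0.08]], hand=[0.4,0.3,0.3,0.3,0.3,0.3,0.3,0.3,0.3,0.3])

```text
clock: 8.58
position: [530.2, -224.6, 93.8]
tcp_rot: [3.133, -0.001, 0.889]
contact_force: [1.1, 0.7, 0.2]
grip_width: 65.0
```

step_arm(delta_pos=[[0,0,0],[0,0,0]], angular=[[0,0,0],[0,0,0]], hand=[0.3,0.3])

```text
clock: 8.75
position: [526.5, -220.9, 88.9]
tcp_rot: [-3.138, -0.0, 0.892]
contact_force: [0.5, 0.2, 0.1]
grip_width: 65.0
```

```bash
python3 - <<'E'
from h import *
plan([527,-223,6],51)
c=grab("wrist","w3.png")
E
```

```text
d [-0.0026, 0.004, 0.1659] a [-0.0005, -0.0, 0.0003] rows>=2.0
```

View pics/w3.png

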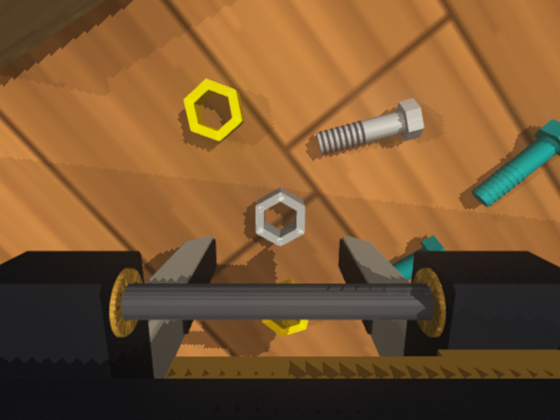

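The steel nut sits at (280,218), centred between the fingers with its flats facing them. Descending to grip it.

step_arm(delta_pos=[[-0.002,0.002,0.08],[-0.002,0.002,0.14],[-0.002,0.002,0.166],[-0.002,0.002,0.166],[-0.002,0.002,0.166],[-0.002,0.002,0.166],[-0.002,0.002,0.166],[-0.002,0.002,0.166],[-0.002,0.002,0.166],[-0.002,0.002,0.166]], angular=[[0,0,0],[0,0,0],[0,0,0],[0,0,0],[0,0,0],[0,0,0],[0,0,0],[0,0,0],[0,0,0],[0,0,0]], hand=[0.3,0.3,0.3,0.3,1,1,1,1,1,1])

```text
clock: 9.63
position: [527.8, -224.6, 7.9]
tcp_rot: [3.14, -0.0, 0.89]
contact_force: [-2.1, 1.0, 6.1]
grip_width: 35.7
```

step_arm(delta_pos=[[0,0,0],[0,0,-0.1],[0,0,-0.2],[0,0,-0.3],[0,0,-0.3],[0,0,-0.3],[0,0,-0.3]], angular=[[0,0,0],[0,0,0],[0,0,0],[0,0,0],[0,0,0],[0,0,0],[0,0,0]], hand=[1,1,1,1,1,1,1])

```text
clock: 10.22
position: [528.0, -224.8, 158.4]
tcp_rot: [3.138, -0.0, 0.89]
contact_force: [-0.6, 0.1, -1.6]
grip_width: 35.9
```

```bash
python3 - <<'E'
from h import *
fr=([526.5,-222.5,156],51)
for y in(-73,-30):
  p=T(50 if y==-73 else 47.5,y); plan([*p,130],79.75,fr)
print(ctrl.get_obs()["position"]); plan([*T(50,-130),250],79.75)
E
```

```text
d [0.504, -0.2215, 0.052] a [0.0, 0.0, -0.0799] rows>=6.6
d [0.577, -0.2673, 0.052] a [0.0, 0.0, -0.0799] rows>=7.7
[ 528.00448387 -224.83576341  158.39332374]
d [0.4059, -0.1712, -0.1838] a [0.0006, 0.0001, -0.0798] rows>=5.7
```

step_arm(delta_pos=[[0.2,-0.09,-0.184],[0.406,-0.171,-0.184],[0.406,-0.171,-0.184],[0.406,-0.171,-0.184],[0.406,-0.171,-0.184],[0.406,-0.171,-0.184],[0.406,-0.171,-0.184],[0.406,-0.171,-0.184],[0.406,-0.171,-0.184],[0.406,-0.171,-0.184]], angular=[[0,0,-0.08],[0,0,-0.08],[0,0,-0.08],[0,0,-0.08],[0,0,-0.08],[0,0,-0.08],[0,0,-0.08],[0,0,-0.08],[0,0,-0.08],[0,0,-0.08]], hand=[1,1,1,1,1,1,1,1,1,1])

```text
clock: 11.05
position: [587.4, -13.8, 246.6]
tcp_rot: [-3.138, 0.0, 1.392]
contact_force: [-0.0, 0.6, -1.4]
grip_width: 35.4
```

```bash
python3 - <<'E'
from h import *
import pickle
c=grab("wrist","w4.png"); pickle.dump(c,open("w4.pkl","wb"))
print(ctrl.get_obs()["position"],ctrl.get_obs()["tcp_rot"])
E
```

```text
[587.56472492 -13.96411106 247.00470814] [-3.13859757e+00  2.89896215e-04  1.39127071e+00]
```

View pics/w4.png

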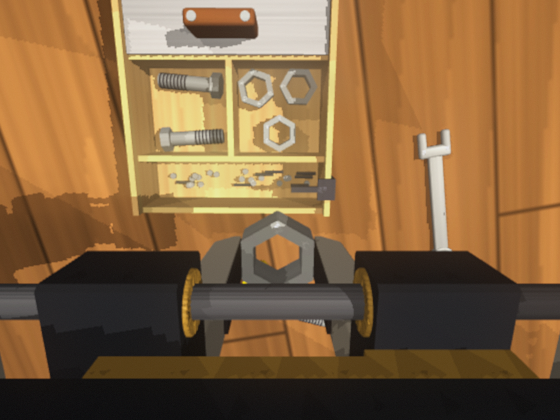

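Nut 1 sits flat at (279,133) in the free half. Two nuts can't go side by side in that half with the fingers around them, so nut 2 will be laid flat across the two stock nuts. Its top will be at about 46 mm, under the cover at 62 mm.

```bash
python3 - <<'E'
from h import *
import pickle; c=pickle.load(open("w4.pkl","rb"))
print("nut1",inv(ray(c,(279,133),26)))
for n,u,v,z in [("handle top l",185,10,111),("handle top r",255,17,111),("mark tip",291,188,78),("mark in",318,188,78)]: print(n,inv(ray(c,(u,v),z)))
fr=([588,-14,249],79.75)
plan([*T(48.5,-30),120],79.75,fr); plan([*T(48.5,-30),35],79.75,fr)
E
```

```text
nut1 [ 50.18733836 -73.94684279]
handle top l [-26.63303485  25.58180794]
handle top r [30.21317797 20.40533955]
mark tip [  62.33605109 -127.46425927]
mark in [  89.81204147 -127.44649291]
d [0.2022, -0.0016, 0.258] a [0.0, 0.0, 0.0] rows>=3.9
d [0.2022, -0.0016, 0.428] a [0.0, 0.0, 0.0] rows>=5.7
```

step_arm(delta_pos=[[0.1,0,0.05],[0.202,-0.002,0.15],[0.202,-0.002,0.25],[0.202,-0.002,0.33],[0.202,-0.002,0.38],[0.202,-0.002,0.41],[0.202,-0.002,0.43],[0.202,-0.002,0.43],[0.202,-0.002,0.43],[0.202,-0.002,0.43]], angular=[[0,0,0],[0,0,0],[0,0,0],[0,0,0],[0,0,0],[0,0,0],[0,0,0],[0,0,0],[0,0,0],[0,0,0]], hand=[1,1,1,1,1,1,1,1,1,1])

```text
clock: 11.93
position: [605.4, 85.7, 33.6]
tcp_rot: [-3.141, 0.0, 1.391]
contact_force: [-1.2, -0.2, -1.1]
grip_width: 35.8
```

```bash
python3 - <<'E'
from h import *
o=ctrl.get_obs(); print(inv(o["position"]),o["position"],o["contact_force"],o["grip_width"])
E
```

```text
[ 48.67587573 -29.94109109] [605.37121881  85.67518993  33.62484401] [-1.21235046 -0.2025858  -1.09288038] 35.82298853672118
```

step_arm(delta_pos=[[0,0,0],[0,0,0],[0,0,0],[0,0,0],[0,0,-0.05],[0,0,-0.15],[0,0,-0.25],[0,0,-0.25],[0,0,-0.25],[0,0,-0.25]], angular=[[0,0,0],[0,0,0],[0,0,0],[0,0,0],[0,0,0],[0,0,0],[0,0,0],[0,0,0],[0,0,0],[0,0,0]], hand=[0.53,0.53,0.53,0.53,0.53,0.53,0.53,0.53,0.53,0.53])

```text
clock: 12.77
position: [606.0, 87.0, 160.2]
tcp_rot: [3.138, -0.0, 1.393]
contact_force: [-0.0, 0.3, -0.7]
grip_width: 43.5
```

```bash
python3 - <<'E'
from h import *
plan([570,-190,150],-30)
E
```

```text
d [-0.558, 0.0269, 0.0202] a [0.0003, -0.0005, 0.3051] rows>=15.3
```

step_arm(delta_pos=[[-0.56,0.027,0.02],[-0.56,0.027,0.02],[-0.56,0.027,0.02],[-0.56,0.027,0.02],[-0.56,0.027,0.02],[-0.56,0.027,0.02],[-0.56,0.027,0.02],[-0.56,0.027,0.02],[-0.56,0.027,0.02],[-0.56,0.027,0.02]], angular=[[0,0,0.305],[0,0,0.305],[0,0,0.305],[0,0,0.305],[0,0,0.305],[0,0,0.305],[0,0,0.305],[0,0,0.305],[0,0,0.305],[0,0,0.305]], hand=[0.4,0.4,0.4,0.4,0.4,0.4,0.4,0.4,0.4,0.4])

```text
clock: 13.6
position: [567.5, -191.5, 146.0]
tcp_rot: [-3.139, 0.004, 0.135]
contact_force: [-0.7, 0.2, -0.2]
grip_width: 55.8
```

```bash
python3 - <<'E'
from h import *
plan([570,-190,150],-30)
E
```

```text
d [0.0054, -0.0023, -0.0081] a [-0.0002, 0.0007, 0.1048] rows>=5.3
```

step_arm(delta_pos=[[0,0,0],[0,0,0],[0,0,0],[0,0,0],[0,0,0],[0,0,0],[0,0,0],[0,0,0]], angular=[[0,0,0.105],[0,0,0.105],[0,0,0.105],[0,0,0.105],[0,0,0.105],[0,0,0.105],[0,0,0.105],[0,0,0.105]], hand=[0.4,0.4,0.4,0.4,0.4,0.4,0.4,0.4])

```text
clock: 14.27
position: [568.2, -190.5, 146.9]
tcp_rot: [-3.142, 0.003, -0.515]
contact_force: [0.1, -0.6, -0.1]
grip_width: 56.1
```

```bash
python3 - <<'E'
from h import *
c=grab("wrist","w5.png")
for d in outline_of("bolt_mid","wrist")[:4]:
    m=d["region"]; col=c["color"][m].mean(0).round()
    p=cv2.findNonZero(m.astype(np.uint8))[:,0]
    W=np.array([ray(c,q,10)[:2] for q in p],np.float32)
    r=cv2.minAreaRect(W); w=(W-W.mean(0)); u=np.linalg.svd(w,full_matrices=False)[2][0]; s=w@u
    print(round(d["p"],2),np.round(d["point"]),col,r,"axis",np.degrees(np.arctan2(u[1],u[0])), "ends",W.mean(0)+u*s.min(),W.mean(0)+u*s.max())
plan([0,0,0],0)
print(ctrl.get_obs()["position"],ctrl.get_obs()["tcp_rot"])
E
```

```text
0.91 [272. 131.] [127. 142. 156.] ((614.4600830078125, -212.79617309570312), (28.65458869934082, 72.17141723632812), 65.23967742919922) axis 155.7923 ends [ 647.33954 -227.9248 ] [ 581.4013  -198.28032]
0.79 [336.  23.] [127. 140.  48.] ((674.7311401367188, -305.8711853027344), (44.945556640625, 17.640167236328125), 6.40792179107666) axis -170.0633 ends [ 697.1792  -301.46182] [ 652.29584 -309.32486]
d [-1.1769, 0.2283, 0.2974] a [-0.0001, 0.0003, -0.082] rows>=14.8
[ 568.5579861  -190.72844742  147.54716124] [ 3.14155362e+00  1.96220568e-03 -5.15212367e-01]
```

View pics/w5.png

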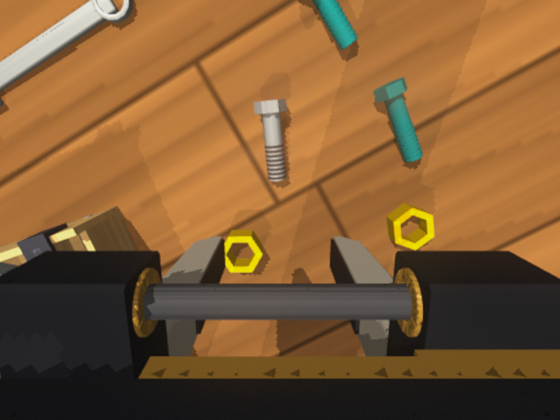

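The steel bolt runs from (270,108) at the head to (277,180) at the tail, with an axis of about −25°. The yellow nut at (243,253) is clear of the path. Gripping the bolt.

```bash
python3 - <<'E'
from h import *
plan([619,-215,60],-25.5);plan([619,-215,5],-25.5)
E
```

```text
d [0.112, -0.0075, 0.1749] a [-0.0, 0.0003, -0.0112] rows>=2.5
d [0.1123, -0.0075, 0.2849] a [-0.0, 0.0003, -0.0112] rows>=3.7
```

step_arm(delta_pos=[[0.06,-0.004,0.05],[0.112,-0.008,0.15],[0.112,-0.008,0.2],[0.112,-0.008,0.25],[0.112,-0.008,0.285],[0.112,-0.008,0.285],[0.112,-0.008,0.285],[0.112,-0.008,0.285],[0.112,-0.008,0.285],[0.112,-0.008,0.285]], angular=[[0,0,-0.011],[0,0,-0.011],[0,0,-0.011],[0,0,-0.011],[0,0,-0.011],[0,0,-0.011],[0,0,-0.011],[0,0,-0.011],[0,0,-0.011],[0,0,-0.011]], hand=[0.4,0.4,0.4,0.4,0.4,0.4,0.4,1,1,1])

```text
clock: 15.2
position: [620.1, -215.4, 6.9]
tcp_rot: [3.142, -0.001, -0.447]
contact_force: [-0.5, -0.0, -0.0]
grip_width: 40.4
```

step_arm(delta_pos=[[0,0,0],[0,0,0],[0,0,0],[0,0,0],[0,0,-0.1],[0,0,-0.2],[0,0,-0.3],[0,0,-0.3],[0,0,-0.3]], angular=[[0,0,0],[0,0,0],[0,0,0],[0,0,0],[0,0,0],[0,0,0],[0,0,0],[0,0,0],[0,0,0]], hand=[1,1,1,1,1,1,1,1,1])

```text
clock: 15.95
position: [623.2, -217.0, 163.8]
tcp_rot: [3.141, -0.013, -0.447]
contact_force: [0.4, -0.1, -0.0]
grip_width: 15.4
```

```bash
python3 - <<'E'
from h import *
print(ctrl.get_obs()["grip_width"]); plan([*T(-49.5,-130),220],-10.25)
print(T(-49.5,-50))
E
```

```text
15.372554986674764
d [-0.4288, -0.2852, -0.1179] a [0.0004, -0.002, -0.0427] rows>=6.3
[505.19280819  83.40617062]
```

step_arm(delta_pos=[[0,0,-0.08],[-0.43,-0.285,-0.08],[-0.43,-0.285,-0.08],[-0.43,-0.285,-0.08],[-0.43,-0.285,-0.08],[-0.43,-0.285,-0.08],[-0.43,-0.285,-0.08],[-0.43,-0.285,-0.08],[-0.43,-0.285,-0.08],[-0.43,-0.285,-0.08]], angular=[[0,0,-0.042],[0,0,-0.042],[0,0,-0.042],[0,0,-0.042],[0,0,-0.042],[0,0,-0.042],[0,0,-0.042],[0,0,-0.042],[0,0,-0.042],[0,0,-0.042]], hand=[1,1,1,1,1,1,1,1,1,1])

```text
clock: 16.78
position: [487.7, 6.3, 195.9]
tcp_rot: [3.141, -0.0, -0.182]
contact_force: [0.2, -0.5, -1.6]
grip_width: 14.9
```

step_arm(delta_pos=[[0,0,0],[0,0,0],[0,0,0]], angular=[[0,0,0],[0,0,0],[0,0,0]], hand=[1,1,1])

```text
clock: 17.03
position: [488.3, 5.0, 195.8]
tcp_rot: [3.141, 0.0, -0.185]
contact_force: [0.8, -0.7, -0.8]
grip_width: 15.1
```

```bash
python3 - <<'E'
from h import *
plan([*T(-45,-52),100],-10.25);plan([*T(-45,-52),34],-10.25)
o=ctrl.get_obs();print(o["tcp_rot"],inv(o["position"]))
c=grab("wrist","w6.png")
E
```

```text
d [0.0133, -0.1564, 0.1915] a [0.0, 0.0, -0.001] rows>=3.0
d [0.0134, -0.1564, 0.3235] a [0.0, 0.0, -0.001] rows>=4.3
[ 3.14143961e+00  2.95722781e-04 -1.85375178e-01] [ -52.1366675  -130.13580317]
```

View pics/w6.png

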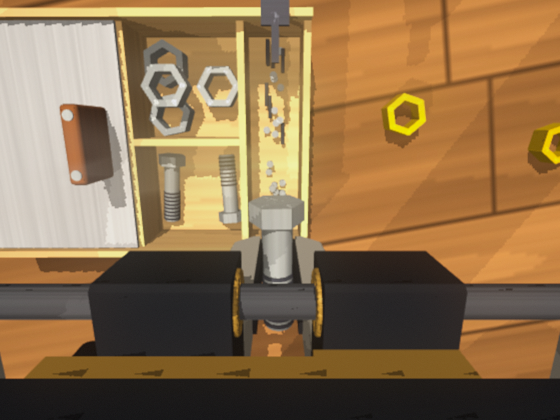

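Nut 2 lies flat across the stock nuts at (165,85), nut 1 is at (217,87), and the bolt is held straight. The gap between the stock bolts is centred at about column 202. Placing the bolt.

step_arm(delta_pos=[[0.013,-0.08,0.03],[0.013,-0.156,0.1],[0.013,-0.156,0.18],[0.013,-0.156,0.24],[0.013,-0.156,0.28],[0.013,-0.156,0.3],[0.013,-0.156,0.315],[0.013,-0.156,0.322],[0.013,-0.156,0.322],[0.013,-0.156,0.322]], angular=[[0,0,-0.001],[0,0,-0.001],[0,0,-0.001],[0,0,-0.001],[0,0,-0.001],[0,0,-0.001],[0,0,-0.001],[0,0,-0.001],[0,0,-0.001],[0,0,-0.001]], hand=[1,1,1,1,1,1,1,1,1,1])

```text
clock: 17.92
position: [509.5, 81.4, 36.3]
tcp_rot: [-3.141, -0.002, -0.178]
contact_force: [0.6, 0.2, -0.9]
grip_width: 15.1
```

```bash
python3 - <<'E'
from h import *
o=ctrl.get_obs(); print(inv(o["position"]),o["position"],o["contact_force"],o["grip_width"])
E
```

```text
[-44.90298553 -51.18530924] [509.50553939  81.42176904  36.3458735 ] [ 0.58273372  0.1629143  -0.93024082] 15.089139649954975
```

step_arm(delta_pos=[[0,0,0.006],[0,0,0.006],[0,0,0.006],[0,0,0.006],[0,0,0.006],[0,0,-0.05],[0,0,-0.15],[0,0,-0.25],[0,0,-0.32],[0,0,-0.32]], angular=[[0,0,0],[0,0,0],[0,0,0],[0,0,0],[0,0,0],[0,0,0],[0,0,0],[0,0,0],[0,0,0],[0,0,0]], hand=[1,0.7,0.7,0.7,0.7,0.7,0.7,0.7,0.7,0.7])

```text
clock: 18.75
position: [511.7, 81.7, 202.4]
tcp_rot: [-3.14, -0.012, -0.177]
contact_force: [1.0, 0.3, 0.2]
grip_width: 27.7
```

step_arm(delta_pos=[[0,0.05,0],[0,0.1,0],[0,0.1,0],[0,0.1,0]], angular=[[0,0,0],[0,0,0],[0,0,0],[0,0,0]], hand=[0.3,0.3,0.3,0.3])

```text
clock: 19.08
position: [499.2, 31.8, 195.1]
tcp_rot: [-3.141, -0.0, -0.18]
contact_force: [0.7, 0.8, -1.1]
grip_width: 50.0
```

```bash
python3 - <<'E'
from h import *
import pickle
c=grab("wrist","w7.png"); pickle.dump(c,open("w7.pkl","wb"))
plan([0,0,0],0); print(ctrl.get_obs()["position"])
E
```

```text
d [-0.9711, 0.2417, 0.3901] a [-0.0001, 0.0, -0.0284] rows>=12.9
[499.31617021  32.52249641 195.04024814]
```

View pics/w7.png

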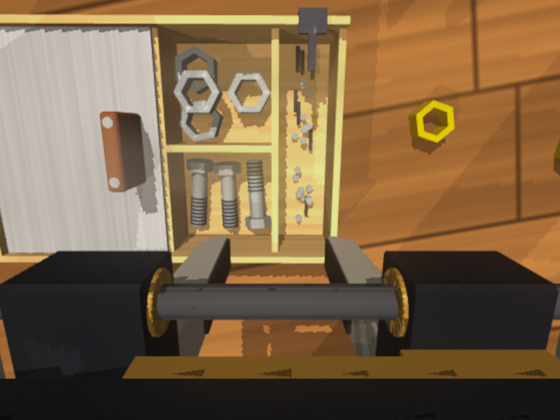

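All three parts are in the right compartments: the loose bolt at (229,195) between the stock bolts, nuts at (248,92) and (197,92). Next is the cover handle, at (123,150).

```bash
python3 - <<'E'
from h import *
import pickle; c=pickle.load(open("w7.pkl","rb"))
for n,u,v,z in [("h tl",102,113,111),("h tr",124,113,111),("h br",126,190,111),("h bl",110,190,111),("mark tipL",307,68,78),("mark tipR",318,68,78),("mark L",306,36,78),("mark R",318,36,78),("edge top",150,28,66),("edge bot",165,250,66)]: print(n,inv(ray(c,(u,v),z)).round(1))
for d in outline_of("cover_handle","wrist")[:2]: print(d["p"],d["point"],d["region"].sum())
plan([*T(0,23),195],-10.25);plan([*T(0,23),130],-10.25);plan([*T(0,23),73],-10.25)
E
```

```text
h tl [28.  24.7]
h tr [28.   8.8]
h br [-28.5  13.4]
h bl [-28.5  25.6]
mark tipL [  63.5 -125.4]
mark tipR [  63.5 -134.1]
mark L [  86.7 -124.1]
mark R [  86.7 -133.5]
edge top [95.5  0.6]
edge bot [-94.4   3.7]
0.86 [77.7, 141.4] 36029
d [0.0928, -0.2474, -0.0001] a [-0.0001, 0.0001, 0.0002] rows>=3.2
d [0.0929, -0.2473, 0.1299] a [-0.0001, 0.0001, 0.0002] rows>=3.5
d [0.0929, -0.2473, 0.2439] a [-0.0001, 0.0001, 0.0002] rows>=4.3
```

step_arm(delta_pos=[[0.04,-0.08,0],[0.093,-0.165,0],[0.093,-0.247,0],[0.093,-0.247,0.06],[0.093,-0.247,0.13],[0.093,-0.247,0.18],[0.093,-0.247,0.22],[0.093,-0.247,0.24],[0.093,-0.247,0.24],[0.093,-0.247,0.24]], angular=[[0,0,0],[0,0,0],[0,0,0],[0,0,0],[0,0,0],[0,0,0],[0,0,0],[0,0,0],[0,0,0],[0,0,0]], hand=[0.3,0.3,0.3,0.3,0.3,0.3,0.3,0.3,0.3,0.3])

```text
clock: 20.02
position: [567.0, 146.5, 75.2]
tcp_rot: [-3.142, 0.001, -0.177]
contact_force: [-0.1, 0.3, 0.6]
grip_width: 64.7
```

step_arm(delta_pos=[[0,0,0],[0,0,0],[0,0,0],[0,0,0],[0,0,0],[0,0,0],[0,0,0],[0,0,0]], angular=[[0,0,0],[0,0,0],[0,0,0],[0,0,0],[0,0,0],[0,0,0],[0,0,0],[0,0,0]], hand=[1,1,1,1,1,1,1,1])

```text
clock: 20.68
position: [567.0, 145.9, 75.2]
tcp_rot: [-3.142, -0.0, -0.177]
contact_force: [0.1, 0.4, 0.1]
grip_width: 16.5
```

```bash
python3 - <<'E'
from h import *
o=ctrl.get_obs(); print(inv(o["position"]),o["position"],o["contact_force"],o["grip_width"])
E
```

```text
[ 0.17455638 22.49232316] [566.97413431 145.9023002   75.22286129] [0.10873503 0.37759413 0.10328074] 16.52837206234767
```

step_arm(delta_pos=[[0,0,0],[0,0,0],[0,0.03,0],[0,0.07,0],[0,0.11,0],[0,0.15,0],[0,0.19,0],[0,0.22,0],[0,0.24,0],[0,0.24,0]], angular=[[0,0,0],[0,0,0],[0,0,0],[0,0,0],[0,0,0],[0,0,0],[0,0,0],[0,0,0],[0,0,0],[0,0,0]], hand=[1,1,1,1,1,1,1,1,1,1])

```text
clock: 21.52
position: [545.2, 28.4, 75.2]
tcp_rot: [-3.139, 0.001, -0.179]
contact_force: [-0.4, 8.8, 1.7]
grip_width: 13.7
```

step_arm(delta_pos=[[0,0,0],[0,0,0],[0,0,0],[0,0,0]], angular=[[0,0,0],[0,0,0],[0,0,0],[0,0,0]], hand=[1,1,1,1])

```text
clock: 21.85
position: [545.6, 30.2, 75.2]
tcp_rot: [-3.138, 0.001, -0.178]
contact_force: [-0.1, 9.2, 1.4]
grip_width: 14.2
```

```bash
python3 - <<'E'
from h import *
import pickle
o=ctrl.get_obs(); print(inv(o["position"]),o["contact_force"],o["grip_width"])
c=grab("wrist","w8.png"); pickle.dump(c,open("w8.pkl","wb"))
p=proj(c,[[*T(80,-129),78],[*T(90,-118),66]]); print(p)
u,v=p.mean(0).astype(int); x0=max(0,min(400,u-80));y0=max(0,v-60)
cv2.imwrite("pics/w8c.png",cv2.resize(c["color"][y0:y0+120,x0:x0+160],None,fx=5,fy=5,interpolation=cv2.INTER_CUBIC)); print(x0,y0)
E
```

```text
[ -0.27649617 -95.20125257] [-0.13176126  9.17068197  1.37639477] 14.155327994394932
[[350.45679028  92.38803252]
 [324.00484563  73.25263083]]
257 22
```

View pics/w8c.png

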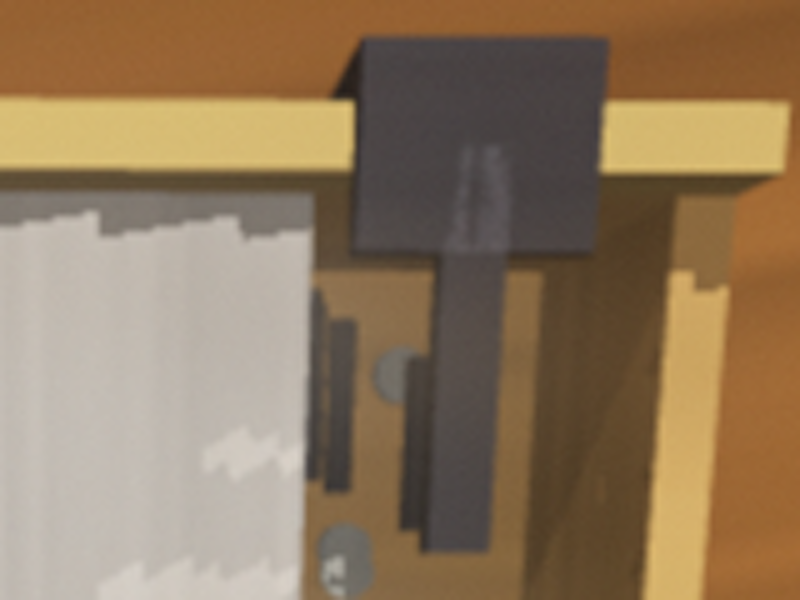

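The crop shows the pointer blade with its centre line at about column 465 and the cover's edge at 307, at row 400. Converting both to tray y.

```bash
python3 - <<'E'
from h import *
import pickle; c=pickle.load(open("w8.pkl","rb"))
f=lambda u,v:(257+u/5,22+v/5)
for v,a,b,e in((300,437,504,310),(400,431,498,307),(520,424,491,303)):
    L,R_,E=inv(ray(c,f(a,v),78)),inv(ray(c,f(b,v),78)),inv(ray(c,f(e,v),66)); print(L.round(2),R_.round(2),E.round(2),"gap",(E[1]-(L[1]+R_[1])/2).round(2))
o=ctrl.get_obs(); print(inv(o["position"]))
E
```

```text
[  84.53 -125.97] [  84.54 -132.13] [  85.95 -115.67] gap 13.38
[  75.74 -125.85] [  75.75 -132.09] [  76.51 -115.67] gap 13.3
[  64.87 -125.72] [  64.88 -132.06] [  64.83 -115.62] gap 13.27
[ -0.31002732 -95.16968531]
```

step_arm(delta_pos=[[0,0.012,0],[0,0.02,0],[0,0.0266,0],[0,0.0266,0],[0,0.0266,0],[0,0.0266,0],[0,0.0266,0],[0,0.0266,0]], angular=[[0,0,0],[0,0,0],[0,0,0],[0,0,0],[0,0,0],[0,0,0],[0,0,0],[0,0,0]], hand=[1,1,1,1,1,1,1,1])

```text
clock: 22.57
position: [543.2, 17.3, 75.2]
tcp_rot: [-3.138, 0.001, -0.178]
contact_force: [-0.1, 9.1, 2.4]
grip_width: 13.6
```

```bash
python3 - <<'E'
from h import *
import pickle
o=ctrl.get_obs(); print(inv(o["position"]),o["contact_force"],o["grip_width"])
c=grab("wrist","w9.png"); pickle.dump(c,open("w9.pkl","wb"))
u,v=proj(c,[*T(75,-125),70])[0].astype(int); x0=max(0,min(400,u-80));y0=max(0,v-60)
cv2.imwrite("pics/w9c.png",cv2.resize(c["color"][y0:y0+120,x0:x0+160],None,fx=5,fy=5,interpolation=cv2.INTER_CUBIC)); print(x0,y0)
E
```

```text
[  -0.35767565 -108.27248475] [-0.12945106  9.1425589   2.43568867] 13.573897679178994
231 44
```

View pics/w9c.png

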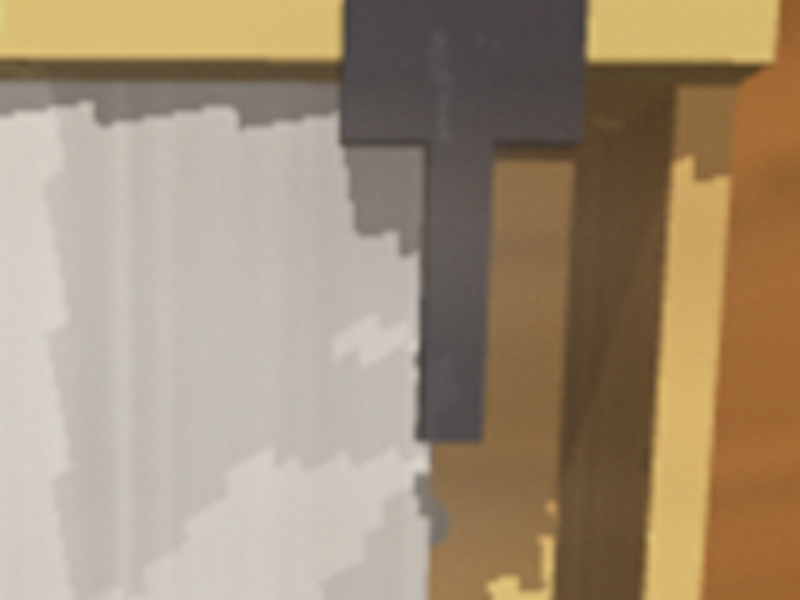

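```bash
python3 - <<'E'
from h import *
import pickle; c=pickle.load(open("w9.pkl","rb"))
f=lambda u,v:(231+u/5,44+v/5)
for v,a,b in((180,427,494),(300,422,488),(430,416,483)): print(inv(ray(c,f(a,v),78)).round(2),inv(ray(c,f(b,v),78)).round(2))
for u,v in((431,460),(430,520),(428,590)): print(inv(ray(c,f(u,v),66)).round(2))
c=capture("side"); p=proj(c,[[*T(72,-129),72]])[0].astype(int)
cv2.imwrite("pics/s9.png",cv2.resize(c["color"][p[1]-90:p[1]+30,p[0]-110:p[0]+50],None,fx=5,fy=5,interpolation=cv2.INTER_CUBIC))
E
```

```text
[  85.33 -126.13] [  85.34 -132.28]
[  74.78 -125.97] [  74.79 -132.13]
[  62.95 -125.75] [  62.96 -132.11]
[  59.8  -128.62]
[  53.73 -128.7 ]
[  46.52 -128.71]
```

View pics/s9.png

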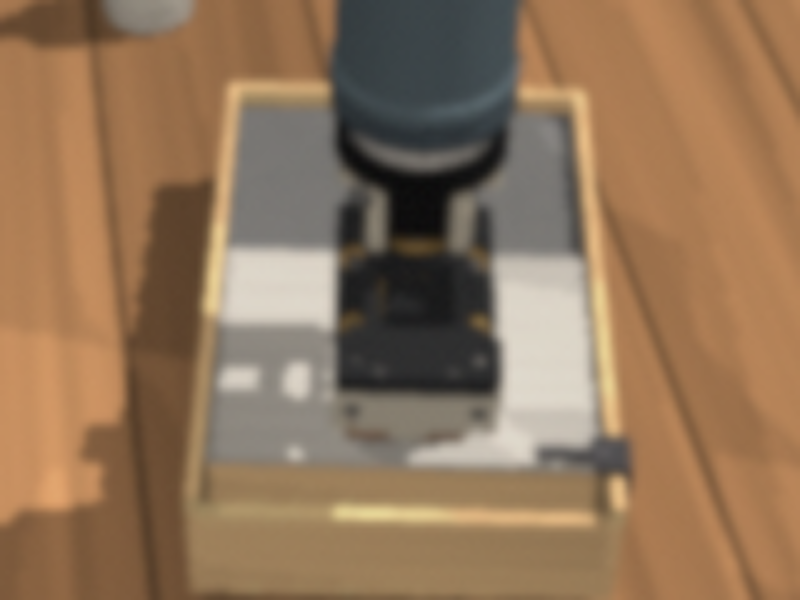

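The side view agrees: the cover is out, held, and its edge lies under the blade. Measured edge −128.7 against pointer −129.1, so I'll make a last 0.4 mm nudge and hand in while holding.

step_arm(delta_pos=[[0,0.0008,0],[0,0.0008,0],[0,0.0008,0],[0,0.0008,0],[0,0.0008,0],[0,0.0008,0]], angular=[[0,0,0],[0,0,0],[0,0,0],[0,0,0],[0,0,0],[0,0,0]], hand=[1,1,1,1,1,1])

```text
clock: 23.17
position: [543.1, 17.1, 75.2]
tcp_rot: [-3.138, 0.001, -0.177]
contact_force: [-0.5, 9.9, 2.1]
grip_width: 13.8
```

```bash
python3 - <<'E'
from h import *
o=ctrl.get_obs(); print(inv(o["position"]),o["contact_force"],o["grip_width"],o["clock"])
print(ticket.sign_off())
E
```

```text
[  -0.35744352 -108.53102928] [-0.50872404  9.89458955  2.13140042] 13.819663396314215 23.1667
the job is handed in; nothing more can be done
None
```

The job is handed in at 23 s: the loose bolt and both loose nuts are in their compartments, and the gripper is still holding the cover out at the pointer.

- **Bolt:** it lies on its own between the two stock bolts.
- **Nuts:** one is flat on the floor of the nut compartment. The other is flat on top of the two stock nuts, because the fingers had no room to set two side by side. Its top is about 46 mm above the bench, below the cover at 62 mm.
- **Cover:** the last picture put the edge at −128.7 mm and the pointer at about −129.1 mm along tray y. I then pulled 0.4 mm further, and the arm's own reading showed about 0.3 mm of movement. I took no picture after that nudge, so the final match is calculated to about 0.1–0.2 mm plus camera error. The spring pull at the end was about 10 N.
- **Other things:** the arm was never sent near the spanner, glue bottle, tape measure or the yellow and turquoise look-alikes. I did not measure their positions again at the end.

No check failed. I viewed 12 pictures, two over the budget of 10.

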